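# Pack up a robot frame rail until it is tight

## Robot

A 6-joint arm with a two-finger parallel gripper is mounted at the origin on the work surface. World frame = base frame: x ahead of the robot, y to its left, z up, the work surface at z = 0. Lengths are in m, angles in rad, forces in N, time in s.
With the tool pointing down it reaches from about 0.25 to 0.775 m from the base axis. Payload 4 kg.
Tool frame: the origin (TCP) lies midway between the tips of the shut fingers; the grasp point (between the pads) lies 19 mm behind it; z points along the fingers, y is the direction in which the jaws open and shut (so a half turn about z gives the same grasp; the last joint's range is limited). The gripper opens to 85 mm and grips with 20 to 120 N. Pads are 22 mm wide; open, the fingers measure 114 mm over their backs; the gripper's body (76 mm by 85 mm) begins 54 mm behind the grasp point. The pads swing forward as they close: fully open they stand 13 mm farther back than shut.
Start: joints at [-1.369, 0.087, 1.371, -0, 1.684, -0.103], TCP at [0.165, -0.525, 0.207] pointing down, gripper open.
Joint ranges: [-3.1, 3.1], [-0.76, 2.03], [0.27, 2.55], [-1.08, 4.22], [0.17, 2.65], [-2.57, 2.57]. Speed limits (rad/s): [2.79, 2.79, 3.14, 3.14, 3.14, 3.14].

## Interface

Orientations are given as a unit quaternion [w, x, y, z].
In Python, from workcell import bot gives the robot as it stands. The module is installed in compiled form; this text tells all that it offers.
- The arm moves only by the shell command python3 -m pendant 'ROWS' [OPENING] [FORCE]. ROWS is JSON, a list of rows, each a list of 6 numbers: the shift along the tool's x, y, z in m, then the turn, a rotation vector about the tool's x, y, z in rad. In form: [[x, y, z, rx, ry, rz], ...]. A call has 1 to 5 rows; each row is the pose to reach, as a shift and turn from the pose commanded when the call began, along the tool's axes at that moment; what a row does not reach only later rows make up. A row lasts 1/10 s, in which the tool goes at most 50 mm and 8.59 degrees, less where a joint would pass 70% of its speed; a pose out of reach is approached as far as the arm can. A call with a gripper value outside its range is refused whole. OPENING is the opening, from -1 (shut) to 1 (fully open), set as the call begins (- or left out, the last holds). The fingers move at their own pace and stop on an object; FORCE is the grip in N (left out, the last holds). Time passes only in rows, so rows that repeat a pose let the fingers close. It gives the time, the measured TCP pose, the force and the opening at its end, in the units of the state.
- bot.read_state(): the state, without advancing time (a new reading comes with each control period).
- bot.grab_frame(name): name is "scene" or "top"; returns (picture, depth): 384x512x3 uint8, blue, green, red; 384x512 float32, m along the optical axis (not along the pixel's ray), 0 where there is no reading.
- bot.calibration(name): a dict with "mtx" (3x3 intrinsics, pixels), "position" and "attitude" of the camera in the world. Camera axes: x right, y up, looking along -z (the intrinsics and any distortion apply to the point x, -y, -z); pixel columns grow to the right and rows downward; lengths in m; the calibration is good to about 2 mm. A picture is of the moment at which its call begins. calibration takes no time and is no camera call.
- bot.hand_in(): hands the job in, once; it reports no verdict.
The state is a dict: "time_s": time; "joints": joint angles; "qd": joint speeds; "effort": joint torques, N m; "tcp_pos": TCP position; "tcp_rot": TCP orientation; "ft_force": force on the tool from outside, world axes, zero at the start; "ft_torque": the same for the moment, N m; "finger_gap": finger opening in m.
Only numpy, scipy, OpenCV 4.12 (cv2) and the standard library are available. Lean on these libraries where they do the work, as an engineer would, in place of code of your own. Each camera call takes 0.05 s, during which the arm holds its last target. There are 200 camera calls.

## Task

Slide one or two flat packers, as the gap needs, along the steel bed under the slack aluminium rail, flat and up to the end stop. Then take the wedge from the black bin and, flat and square on the packing, push it under the rail thin end first until you feel the rail come up against its upper limit and everything is tight. Finish while still gripping the wedge and keeping it pushed in: do not let go, and keep the gripper off the rail.

Things in the scene. Friction and masses are not known exactly. Their poses are not given: they have to be found in the camera images.
- bed: Fixed steel bed. Origin on the bench top, under the rail's entry edge, on the pad's centre line. Packers and wedge are slid in along its +x axis; +y points to the post that carries the rail. Pad: 30 mm wide, x -50..+85, top at 20 mm. At x = +85 an end stop, 44 mm wide, rises 14 mm above the pad. Post: y = 84..128, up to 82 mm high. The entry side (negative x) is open.
- rail_edge (a point): Middle of the rail's lower entry edge, above x = 0, y = 0 of the bed; moves with the rail. Its height less 20 mm is the present gap: 17.5 to 30.5 mm with the rail down at the start, 3 mm more when fully lifted. The rail covers x 0..30, y -38..86 of the bed, has a level underside and is 24 mm high.
- rail (a joint): Lift of the rail in m: 0 when it rests down under its own weight (about 2.5 N), 0.003 when it is up against its upper limit.
- stand: The post in the bed's collar with the rail that it carries, 3 mm of play between the two; its axes are parallel to the bed's. Its origin lies on the bed's vertical axis, 37.5 mm below the rail's underside (rail down); the height of the post differs from start to start.
- packer1: Flat aluminium packer, 130 long (x) x 40 wide (y) x 8 mm thick, about 0.1 kg, lying on the bench. Origin: centre of its underside. Fully home, its origin is at x = 20 mm of the bed and 45 mm of it stand out before the rail.
- packer2: A second packer like the first.
- wedge: Aluminium wedge, about 0.12 kg, 130 long (x) x 40 mm wide (y), lying flat in the bin, its +x roughly along the bed's. Origin: centre of its underside. Thick end (x -65..-20) 20 mm thick and level; from there the top slopes straight down to 3 mm at the thin end, x = +65. Gap with rail lifted, less packers, should be 5 to 18 mm for the wedge to fill it.
- bin: Fixed black open bin, 190 (x) x 220 (y) x 36 mm high, walls and floor 4 mm, holding the wedge and a few small parts beside it. Origin: centre of its underside.

How it is judged:
On the way, in this order (a step that is already met when the one before it is completed fails the run):
1. a packer lies home on the bed under the rail (((x of packer1 in the frame of bed between 0.005 and 0.026 m and y of packer1 in the frame of bed between -0.013 and 0.013 m and z of packer1 in the frame of bed between 0.017 and 0.023 m and angle between packer1's own z axis and vertical below 0.07 rad and angle between the x axis of packer1 and the x axis of bed, either way round below 0.2 rad) or (x of packer2 in the frame of bed between 0.005 and 0.026 m and y of packer2 in the frame of bed between -0.013 and 0.013 m and z of packer2 in the frame of bed between 0.017 and 0.023 m and angle between packer2's own z axis and vertical below 0.07 rad and angle between the x axis of packer2 and the x axis of bed, either way round below 0.2 rad))), for 0.2 s.
2. the wedge's thin end is under the rail (x of wedge in the frame of bed above -0.062 m and y of wedge in the frame of bed between -0.014 and 0.014 m and angle between wedge's own z axis and vertical below 0.07 rad and angle between the x axis of wedge and the x axis of bed, either way round below 0.2 rad), for 0.05 s.
At the end, for the whole second after the job is handed in: Rail lifted at least 2.4 of 3 mm; the wedge presses on it with over 4.5 N, is gripped (over 5 N), still, flat within 4 and square within 11 degrees, within 14 mm of the centre line, on the top packer; packers used lie flat, within 15 mm of the stop; the robot does not touch the rail (value of joint rail above 0.0024 m and contact force between wedge and stand above 4.5 N and contact force between the fingers and wedge above 5 N and contact force between each of the arm, the fingers and stand below 1 N and linear speed of wedge below 0.01 m/s and y of wedge in the frame of bed between -0.014 and 0.014 m and angle between wedge's own z axis and vertical below 0.07 rad and angle between the x axis of wedge and the x axis of bed, either way round below 0.2 rad and (((x of packer1 in the frame of bed between 0.005 and 0.026 m and y of packer1 in the frame of bed between -0.013 and 0.013 m and z of packer1 in the frame of bed between 0.017 and 0.023 m and angle between packer1's own z axis and vertical below 0.07 rad and angle between the x axis of packer1 and the x axis of bed, either way round below 0.2 rad) and contact force between packer1 and wedge above 2 N) or ((x of packer2 in the frame of bed between 0.005 and 0.026 m and y of packer2 in the frame of bed between -0.013 and 0.013 m and z of packer2 in the frame of bed between 0.017 and 0.023 m and angle between packer2's own z axis and vertical below 0.07 rad and angle between the x axis of packer2 and the x axis of bed, either way round below 0.2 rad) and contact force between packer2 and wedge above 2 N) or ((x of packer1 in the frame of bed between 0.005 and 0.026 m and y of packer1 in the frame of bed between -0.013 and 0.013 m and z of packer1 in the frame of bed between 0.017 and 0.023 m and angle between packer1's own z axis and vertical below 0.07 rad and angle between the x axis of packer1 and the x axis of bed, either way round below 0.2 rad) and (x of packer2 in the frame of bed between 0.005 and 0.026 m and y of packer2 in the frame of bed between -0.013 and 0.013 m and z of packer2 in the frame of bed between 0.025 and 0.031 m and angle between packer2's own z axis and vertical below 0.07 rad and angle between the x axis of packer2 and the x axis of bed, either way round below 0.2 rad) and contact force between packer2 and wedge above 2 N) or ((x of packer2 in the frame of bed between 0.005 and 0.026 m and y of packer2 in the frame of bed between -0.013 and 0.013 m and z of packer2 in the frame of bed between 0.017 and 0.023 m and angle between packer2's own z axis and vertical below 0.07 rad and angle between the x axis of packer2 and the x axis of bed, either way round below 0.2 rad) and (x of packer1 in the frame of bed between 0.005 and 0.026 m and y of packer1 in the frame of bed between -0.013 and 0.013 m and z of packer1 in the frame of bed between 0.025 and 0.031 m and angle between packer1's own z axis and vertical below 0.07 rad and angle between the x axis of packer1 and the x axis of bed, either way round below 0.2 rad) and contact force between packer1 and wedge above 2 N))); the arm keeps its last pose, push and grip.
It also fails if it takes over 69 s, if anything falls off the work surface, if the arm or the gripper's body presses on something with over 40 N, if the wrist force passes 120 N, or if a joint passes its speed limit or range.

## Working session

There is one attempt and no reset: what is moved stays moved. The work goes in short steps, Python scripts to look and compute and a shell command to move; the robot and the scene stay as the last step left them, time stands still between calls to the robot, and variables do not carry over. Pictures are saved under pics/ and viewed, about 8 in all and at most 12, crops included, and the job is handed in when it is done.

```bash
mkdir -p pics; cat > h.py <<'E'
import numpy as np, cv2
from workcell import bot
from scipy.spatial.transform import Rotation as R
def rot(q): return R.from_quat([q[1],q[2],q[3],q[0]])
def att(a):
    a=np.array(a,float)
    return rot(a).as_matrix() if a.size==4 else a.reshape(3,3)
def cloud(name,d):
    c=bot.calibration(name);K=np.array(c["mtx"])
    v,u=np.mgrid[0:d.shape[0],0:d.shape[1]]
    P=np.stack([(u-K[0,2])/K[0,0]*d,-(v-K[1,2])/K[1,1]*d,-d],-1)
    return P@att(c["attitude"]).T+np.array(c["position"])
E
python3 - <<'E'
from h import *
for n in("scene","top"):
    c=bot.calibration(n);print(n,c)
    p,d=bot.grab_frame(n);np.savez(f"pics/{n}0.npz",p=p,d=d);cv2.imwrite(f"pics/{n}0.png",cv2.resize(p,(800,600)))
print(bot.read_state())
E
```

```text
scene {'mtx': array([[418.84723154,   0.        , 259.55531576],
       [  0.        , 418.84723154, 192.01887103],
       [  0.        ,   0.        ,   1.        ]]), 'position': array([0.98676781, 0.35054987, 0.69104087]), 'attitude': array([0.34695835, 0.14406384, 0.35315038, 0.85682573])}
top {'mtx': array([[478.59085792,   0.        , 255.55984733],
       [  0.        , 478.59085792, 190.90764012],
       [  0.        ,   0.        ,   1.        ]]), 'position': array([ 0.42308653, -0.07891754,  0.95946621]), 'attitude': array([ 0.71395115,  0.05574535, -0.04382693, -0.69659559])}
{'time_s': 0.1, 'joints': array([-1.36909462e+00,  8.78949324e-02,  1.37210002e+00, -1.48373075e-05,
        1.68360827e+00, -1.03094210e-01]), 'qd': array([ 7.40562425e-04, -6.32154081e-04, -3.69198403e-03,  1.74651450e-03,
        8.22007483e-05,  1.59416702e-04]), 'effort': array([ 2.38998946e-03, -3.53014433e+01, -3.14219177e+01, -6.34659523e-05,
        7.92658248e-03,  1.59840789e-05]), 'tcp_pos': array([ 0.16494784, -0.52416232,  0.20545024]), 'tcp_rot': array([-1.00369868e-03,  9.88409515e-01,  1.51807840e-01, -5.69075487e-05]), 'ft_force': array([ 0.51559863, -0.11207048,  0.05154327]), 'ft_torque': array([-0.00854937, -0.00521955,  0.0397946 ]), 'finger_gap': 0.08545627709260428}
```

View pics/top0.png

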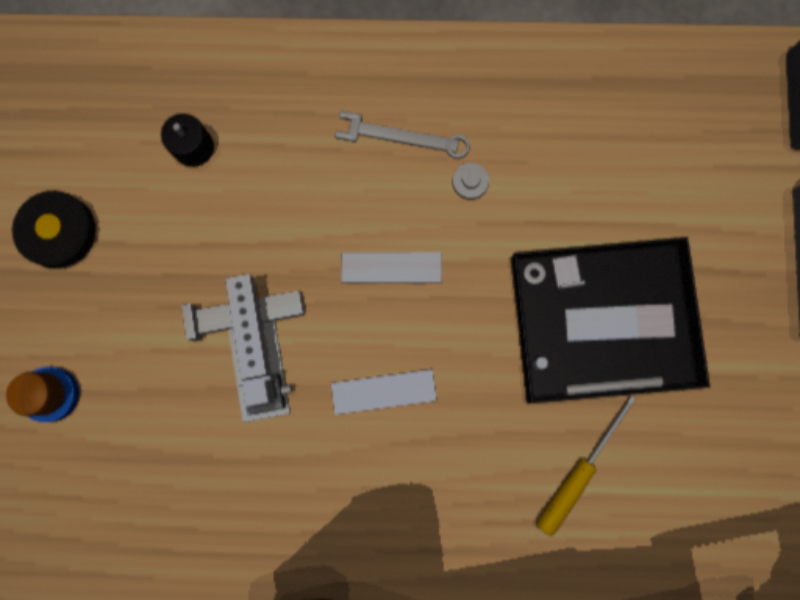

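View pics/scene0.png

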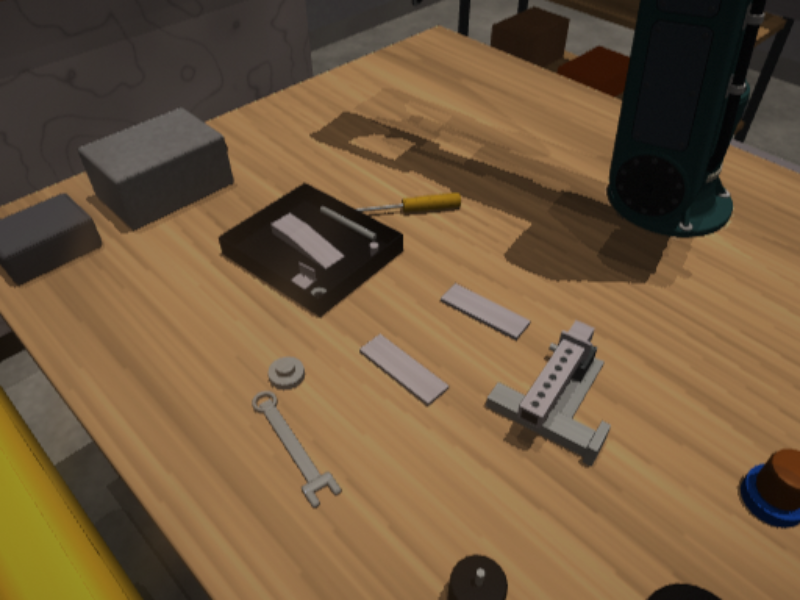

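Top view (800x600 px): pad from (305,303) to stop at (190,322), rail along (240,280)–(265,405), packers at (391,267) and (384,391), wedge at (620,322) with its thin end left. Scene view confirms this. Next I measure with depth.

```bash
python3 - <<'E'
from h import *
z=np.load("pics/top0.npz");p,d=z["p"],z["d"];P=cloud("top",d)
def reg(x0,y0,x1,y1):
    s=1.5625;sl=(slice(int(y0/s),int(y1/s)),slice(int(x0/s),int(x1/s)));return P[sl].reshape(-1,3),p[sl].reshape(-1,3).astype(int)
Q,_=reg(320,420,460,470);print("table",np.median(Q,0),Q[:,2].std())
def rect(n,box,lo,hi,zl=(-1,1)):
    Q,c=reg(*box);m=(c.min(1)>lo)&(Q[:,2]>zl[0])&(Q[:,2]<zl[1]);Q=Q[m]
    r=cv2.minAreaRect((Q[:,:2]*1000).astype(np.float32));print(n,m.sum(),"ctr",r[0],"size",r[1],"ang",r[2],"z",np.percentile(Q[:,2],[5,50,95]))
    return Q
rect("pk_far",(320,235,460,300),105,0)
rect("pk_near",(310,355,455,430),105,0)
rect("wedge",(555,295,685,350),90,0)
Q,c=reg(160,265,320,425)
h=np.histogram(Q[:,2],bins=np.arange(-.01,.12,.004));print([(round(b,3),n) for b,n in zip(h[1],h[0])])
for n,b in(("rail",(225,270,260,375)),("pad_entry",(265,285,310,325)),("pad_in",(200,305,228,335)),("stop",(180,300,200,342)),("post",(235,370,300,420))):
    Q,c=reg(*b);h=np.histogram(Q[:,2],bins=np.arange(-.01,.12,.005));print(n,[(round(a,3),k) for a,k in zip(h[1],h[0]) if k])
# rail & pad crop enlarged
cv2.imwrite("pics/bed.png",cv2.resize(p[160:280,100:260],(800,600),interpolation=cv2.INTER_CUBIC))
z=np.load("pics/scene0.npz")["p"];cv2.imwrite("pics/bedS.png",cv2.resize(z[195:300,295:435],(800,600),interpolation=cv2.INTER_CUBIC))
E
```

```text
table [ 0.37448132 -0.05229254  0.00046742] 0.05918026772260472
pk_far 1281 ctr (521.2037963867188, -50.23075866699219) size (197.2207794189453, 129.3319091796875) ang 1.0157817602157593 z [0.00513121 0.00795223 0.01058812]
pk_near 1359 ctr (438.63018798828125, -43.58416748046875) size (41.40510559082031, 129.1438751220703) ang 8.688051223754883 z [0.00474186 0.00817247 0.01111201]
wedge 1407 ctr (503.1110534667969, -236.6553955078125) size (66.62823486328125, 347.42108154296875) ang 16.043533325195312 z [0.00743173 0.01968472 0.02602277]
[(np.float64(-0.01), np.int64(2)), (np.float64(-0.006), np.int64(756)), (np.float64(-0.002), np.int64(5299)), (np.float64(0.002), np.int64(1260)), (np.float64(0.006), np.int64(376)), (np.float64(0.01), np.int64(33)), (np.float64(0.014), np.int64(128)), (np.float64(0.018), np.int64(571)), (np.float64(0.022), np.int64(134)), (np.float64(0.026), np.int64(44)), (np.float64(0.03), np.int64(144)), (np.float64(0.034), np.int64(199)), (np.float64(0.038), np.int64(10)), (np.float64(0.042), np.int64(11)), (np.float64(0.046), np.int64(30)), (np.float64(0.05), 
[... 1771 characters left out ...]
 (np.float64(0.03), np.int64(110)), (np.float64(0.035), np.int64(37))]
post [(np.float64(-0.005), np.int64(171)), (np.float64(0.0), np.int64(260)), (np.float64(0.005), np.int64(201)), (np.float64(0.01), np.int64(14)), (np.float64(0.015), np.int64(9)), (np.float64(0.02), np.int64(24)), (np.float64(0.025), np.int64(36)), (np.float64(0.03), np.int64(121)), (np.float64(0.035), np.int64(81)), (np.float64(0.04), np.int64(10)), (np.float64(0.045), np.int64(7)), (np.float64(0.05), np.int64(17)), (np.float64(0.055), np.int64(16)), (np.float64(0.06), np.int64(22)), (np.float64(0.065), np.int64(81)), (np.float64(0.07), np.int64(156)), (np.float64(0.075), np.int64(114)), (np.float64(0.08), np.int64(1))]
```

View pics/bed.png

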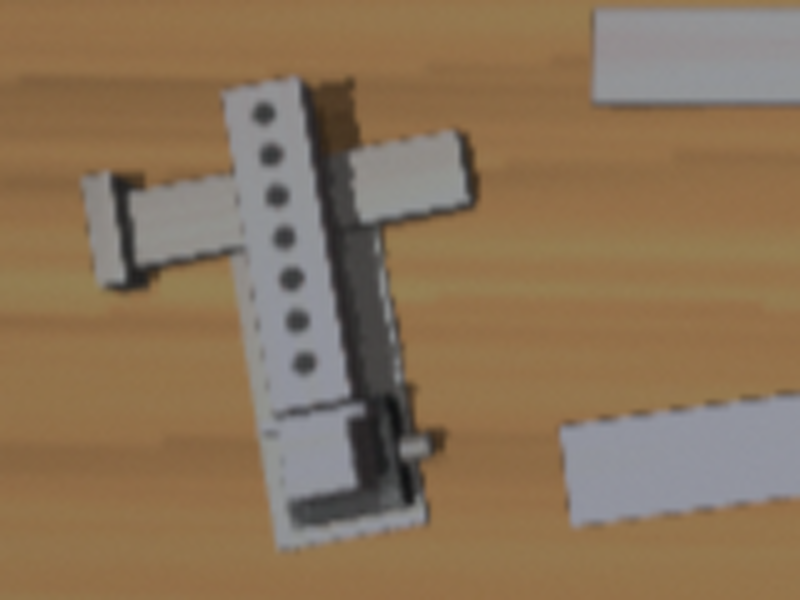

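```bash
python3 - <<'E'
from h import *
D=[];p=None
for i in range(6):
    p,d=bot.grab_frame("top");D.append(np.where(d>0,d,np.nan))
d=np.nanmedian(D,0);d=np.nan_to_num(d);P=cloud("top",d);np.savez("pics/topm.npz",p=p,d=d)
c=p.astype(int);mn=c.min(2);sat=c.max(2)-mn
def comp(n,box,mask):
    s=1.5625;M=np.zeros(mask.shape,np.uint8);y0,y1,x0,x1=[int(v/s) for v in(box[1],box[3],box[0],box[2])]
    M[y0:y1,x0:x1]=mask[y0:y1,x0:x1]
    k,l,st,_=cv2.connectedComponentsWithStats(M);
    if n!="pad": M=(l==1+st[1:,4].argmax())
    Q=P[M>0];r=cv2.minAreaRect((Q[:,:2]*1000).astype(np.float32));print(n,len(Q),np.round(r[0],1),np.round(r[1],1),round(r[2],2),"z",np.round(np.median(Q[:,2]),4));return Q
g=(mn>85)&(sat<45)
comp("far",(320,235,460,300),g);comp("near",(310,355,455,430),g);W=comp("wedge",(555,295,685,350),g)
z=P[...,2]
comp("pad",(195,275,315,345),g&(z>.015)&(z<.025))
comp("padentry",(255,275,315,345),g&(z>.015)&(z<.025))
comp("stop",(175,295,205,345),g&(z>.028)&(z<.04))
comp("rail",(220,265,275,385),g&(z>.06)&(z<.073))
comp("bin",(500,230,720,410),(z>.028)&(z<.045))
comp("plate",(255,320,300,420),(z>.003)&(z<.014))
print("table",np.median(P[280:300,200:280,2]),np.median(P[150:160,220:290,2]))
i=np.argsort(W[:,1]);Y=W[i,1]; 
for a in np.linspace(Y[0],Y[-1],8)[:-1]:
    m=(W[:,1]>=a)&(W[:,1]<a+.0186);print(round(a,3),np.round(np.median(W[m,2]),4),end="; ")
E
```

```text
far 1294 [599.5 -48.6] [ 39.8 129.9] 1.27 z 0.0079
near 1389 [438.7 -43.5] [ 41.4 131.5] 8.99 z 0.0082
wedge 1421 [ 533.5 -342.9] [ 40.2 137.3] 3.37 z 0.0197
pad 662 [535.7 129.8] [ 29.8 133.1] 12.39 z 0.02
padentry 336 [545.2  86.5] [29.8 44.3] 12.71 z 0.02
stop 131 [520.  202.3] [43.6 11.6] 12.18 z 0.034
rail 967 [512.4 122.9] [124.8  29.8] 12.34 z 0.0681
bin 1101 [ 536.1 -323. ] [190.  220.2] 6.51 z 0.0356
plate 321 [484.6  99.3] [85.  20.7] 9.51 z 0.0062
table 0.0004476155754949418 -0.00013736288513688244
-0.412 0.0242; -0.392 0.024; -0.372 0.0239; -0.353 0.0207; -0.333 0.0172; -0.313 0.0129; -0.294 0.0091;
```

Everything is consistent: bed origin is about (0.5394, 0.1127) with yaw 102.35°. The gap is about 24.1 mm, or 27.1 mm with the rail lifted, so I need two packers, which leaves 11 mm for the wedge. Taking the near packer first.

```bash
cat > go.py <<'E'
import sys
from h import *
# usage: go.py x y z yaw (mm,deg)  or  go.py bed x y z yaw_rel
a=sys.argv[1:]
O=np.array([539.4,112.7,0]);B=R.from_euler('z',102.35,degrees=True)
s=bot.read_state();p=np.array(s["tcp_pos"])*1000;T=rot(s["tcp_rot"])
if a[0]=="bed": v=[float(t) for t in a[1:]];t=O+B.apply(v[:3]);yaw=102.35+v[3]
else: v=[float(t) for t in a];t=np.array(v[:3]);yaw=v[3]
Tt=R.from_euler('z',yaw,degrees=True)*R.from_euler('x',180,degrees=True)
x=T.as_matrix()[:,0]
print("t",round(s["time_s"],2),"tcp",p.round(1),"bed",B.inv().apply(p-O).round(1),"yawrel",round(np.degrees(np.arctan2(x[1],x[0]))-102.35,2),"F",np.round(s["ft_force"],1),"gap",round(s["finger_gap"]*1e3,1))
print("shift mm",T.inv().apply(t-p).round(1),"turn",(T.inv()*Tt).as_rotvec().round(4))
E
python3 go.py 446.2 -90.9 100 98.99
```

```text
t 0.4 tcp [ 165.  -524.6  206.4] bed [-542.5  502.   206.4] yawrel -84.89 F [-0.3  0.9  0.2] gap 85.5
shift mm [ 398.4 -329.3  106.5] turn [-2.0000e-04 -2.0000e-04 -1.4229e+00]
```

```bash
python3 -m pendant '[[0.3984,-0.3293,0.1065,0,0,-1.4229],[0.3984,-0.3293,0.1065,0,0,-1.4229],[0.3984,-0.3293,0.1065,0,0,-1.4229],[0.3984,-0.3293,0.1065,0,0,-1.4229],[0.3984,-0.3293,0.1065,0,0,-1.4229]]' 0.4 80; python3 go.py 446.2 -90.9 100 98.99
```

```text
time_s: 0.9
tcp_pos: [0.299, -0.3176, 0.1559]
tcp_rot: [0.0, 0.863, 0.506, 0.0]
ft_force: [0.8, -0.7, 0.8]
finger_gap: 0.0597
t 0.9 tcp [ 299.  -317.6  155.9] bed [-368.9  326.9  155.9] yawrel -41.6 F [ 0.8 -0.7  0.8] gap 59.7
shift mm [269.8  17.6  55.8] turn [ 9.000e-04  5.000e-04 -6.675e-01]
```

```bash
python3 -m pendant '[[0.2698,0.0176,0.0558,0,0,-0.6675],[0.2698,0.0176,0.0558,0,0,-0.6675],[0.2698,0.0176,0.0558,0,0,-0.6675],[0.2698,0.0176,0.0558,0,0,-0.6675],[0.2698,0.0176,0.0558,0,0,-0.6675]]' ; python3 -m pendant '[[0,0,0,0,0,0],[0,0,0,0,0,0]]'; python3 go.py 446.2 -90.9 20 98.99
```

```text
time_s: 1.4
tcp_pos: [0.4336, -0.1128, 0.1056]
tcp_rot: [0.001, 0.65, 0.76, 0.0]
ft_force: [0.8, -0.1, 0.1]
finger_gap: 0.0599
time_s: 1.6
tcp_pos: [0.4327, -0.1136, 0.1053]
tcp_rot: [-0.0, 0.65, 0.76, -0.0]
ft_force: [0.1, -0.6, -0.2]
finger_gap: 0.0598
t 1.6 tcp [ 432.7 -113.6  105.3] bed [-198.3  152.6  105.3] yawrel -3.51 F [ 0.1 -0.6 -0.2] gap 59.8
shift mm [20.4 16.9 85.2] turn [-0.0011  0.0003 -0.0025]
```

```bash
python3 -m pendant '[[0.0204,0.0169,0.045,0,0,-0.0025],[0.0204,0.0169,0.085,0,0,-0.0025],[0.0204,0.0169,0.085,0,0,-0.0025],[0.0204,0.0169,0.085,0,0,-0.0025]]'; python3 go.py 446.2 -90.9 0.5 98.99
```

```text
time_s: 2.0
tcp_pos: [0.4457, -0.0933, 0.0209]
tcp_rot: [-0.0, 0.652, 0.759, -0.0]
ft_force: [1.0, -0.9, 0.5]
finger_gap: 0.06
t 2.0 tcp [445.7 -93.3  20.9] bed [-181.1  135.6   20.9] yawrel -3.67 F [ 1.  -0.9  0.5] gap 60.0
shift mm [ 2.3  0.9 20.4] turn [-0.0011  0.0001 -0.0054]
```

```bash
python3 -m pendant '[[0.002,0.001,0.012,0,0,-0.005],[0.002,0.001,0.0195,0,0,-0.005],[0.002,0.001,0.0195,0,0,-0.005]]'; python3 -m pendant '[[0,0,0,0,0,0],[0,0,0,0,0,0],[0,0,0,0,0,0],[0,0,0,0,0,0]]' -1 80;  python3 go.py 446.2 -90.9 60 98.99
```

```text
time_s: 2.3
tcp_pos: [0.4467, -0.0901, 0.0009]
tcp_rot: [-0.0, 0.649, 0.761, -0.0]
ft_force: [0.5, 0.5, -0.3]
finger_gap: 0.0598
time_s: 2.7
tcp_pos: [0.4472, -0.0898, 0.0013]
tcp_rot: [0.0, 0.649, 0.761, 0.0]
ft_force: [0.4, 0.5, -0.6]
finger_gap: 0.0019
t 2.7 tcp [447.2 -89.8   1.3] bed [-178.1  133.3    1.3] yawrel -3.24 F [ 0.4  0.5 -0.6] gap 1.9
shift mm [ -1.   -1.2 -58.7] turn [0.0005 0.0004 0.0022]
```

```bash
python3 - <<'E'
from h import *
p,d=bot.grab_frame("scene");cv2.imwrite("pics/s1.png",cv2.resize(p[140:300,220:420],(800,600),interpolation=cv2.INTER_CUBIC))
E
```

```text
(no output)
```

View pics/s1.png

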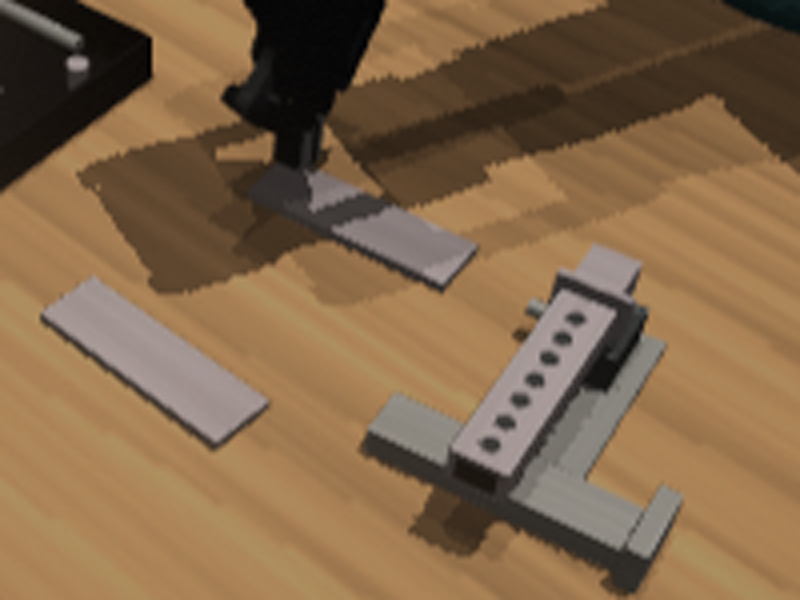

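The close crop shows the fingers shut above the packer's rear end (px 300,170), with the packer undisturbed. So the tips stand farther back than I assumed when the gripper is partly open. I'll reopen and go lower while watching the force.

```bash
python3 -m pendant '[[0,0,0,0,0,0],[0,0,0,0,0,0],[0,0,0,0,0,0]]' 0.25; python3 -m pendant '[[-0.001,-0.001,0.004,0,0,0],[-0.001,-0.001,0.004,0,0,0]]'; python3 -m pendant '[[0,0,0.002,0,0,0],[0,0,0.002,0,0,0]]';  python3 -m pendant '[[0,0,0.002,0,0,0],[0,0,0.002,0,0,0]]'
```

```text
time_s: 3.05
tcp_pos: [0.447, -0.0897, 0.001]
tcp_rot: [0.0, 0.649, 0.761, -0.0]
ft_force: [0.7, -1.0, 0.1]
finger_gap: 0.0433
time_s: 3.25
tcp_pos: [0.4455, -0.0908, -0.0037]
tcp_rot: [-0.001, 0.649, 0.761, -0.0]
ft_force: [-0.7, 0.2, 0.6]
finger_gap: 0.0532
time_s: 3.45
tcp_pos: [0.4459, -0.0908, -0.0054]
tcp_rot: [-0.0, 0.649, 0.761, -0.0]
ft_force: [0.2, -0.2, -0.5]
finger_gap: 0.0534
time_s: 3.65
tcp_pos: [0.446, -0.0908, -0.0073]
tcp_rot: [-0.0, 0.649, 0.761, -0.0]
ft_force: [0.1, -0.2, -0.2]
finger_gap: 0.0533
```

```bash
python3 -m pendant '[[0,0,-0.001,0,0,0],[0,0,-0.001,0,0,0],[0,0,-0.001,0,0,0],[0,0,-0.001,0,0,0]]' -1 80; python3 go.py bed -40 0 60 0
```

```text
time_s: 4.05
tcp_pos: [0.4462, -0.0909, -0.0059]
tcp_rot: [0.0, 0.649, 0.761, 0.0]
ft_force: [0.0, 0.4, -0.4]
finger_gap: 0.0001
t 4.05 tcp [446.2 -90.9  -5.9] bed [-179.   134.6   -5.9] yawrel -3.24 F [ 0.   0.4 -0.4] gap 0.1
shift mm [146.3 126.5 -65.9] turn [ 0.0001  0.0001 -0.0565]
```

```bash
python3 - <<'E'
from h import *
p,d=bot.grab_frame("scene");P=cloud("scene",d)
cv2.imwrite("pics/s2.png",cv2.resize(p[150:230,260:360],(800,600),interpolation=cv2.INTER_CUBIC))
for u in range(285,306,3): print(u,[tuple((P[v,u]*1000).round().astype(int)) for v in range(160,196,4)])
E
```

```text
285 [(np.int64(490), np.int64(-85), np.int64(123)), (np.int64(494), np.int64(-80), np.int64(118)), (np.int64(493), np.int64(-80), np.int64(106)), (np.int64(503), np.int64(-71), np.int64(107)), (np.int64(478), np.int64(-92), np.int64(66)), (np.int64(434), np.int64(-129), np.int64(-1)), (np.int64(445), np.int64(-119), np.int64(-1)), (np.int64(462), np.int64(-104), np.int64(9)), (np.int64(470), np.int64(-96), np.int64(7))]
288 [(np.int64(490), np.int64(-76), np.int64(129)), (np.int64(474), np.int64(-89), np.int64(100)), (np.int64(489), np.int64(-75), np.int64(106)), (np.int64(492), np.int64(-72), np.int64(99)), (np.int64(491), np.int64(-73), np.int64(86)), (np.int64(429), np.int64(-125), np.int64(-1)), (np.int64(440), np.int64(-115), np.int64(-1)), (np.int64(458), np.int64(-99), np.int64(10)), (np.int64(465), np.int64(-91), np.int64(7))]
291 [(np.int64(482), np.int64(-75), np.int64(124)), (np.int64(478), np.int64(-77), np.int64(110)), (np.int64(462), np.int64(-90), np.int64(80)), (np.int64(465), np.int64(-87), np.int64(73)), (np.int64(478), np.int64(-75), np.int64(77)), (np.int64(461), 
[... 1141 characters left out ...]
(74)), (np.int64(441), np.int64(-81), np.int64(61)), (np.int64(400), np.int64(-113), np.int64(1)), (np.int64(406), np.int64(-106), np.int64(-4)), (np.int64(419), np.int64(-95), np.int64(-1)), (np.int64(435), np.int64(-81), np.int64(7)), (np.int64(446), np.int64(-71), np.int64(8))]
303 [(np.int64(440), np.int64(-77), np.int64(98)), (np.int64(439), np.int64(-76), np.int64(87)), (np.int64(372), np.int64(-127), np.int64(0)), (np.int64(381), np.int64(-119), np.int64(-2)), (np.int64(394), np.int64(-108), np.int64(0)), (np.int64(403), np.int64(-100), np.int64(-2)), (np.int64(414), np.int64(-90), np.int64(-1)), (np.int64(430), np.int64(-77), np.int64(6)), (np.int64(441), np.int64(-67), np.int64(8))]
```

View pics/s2.png

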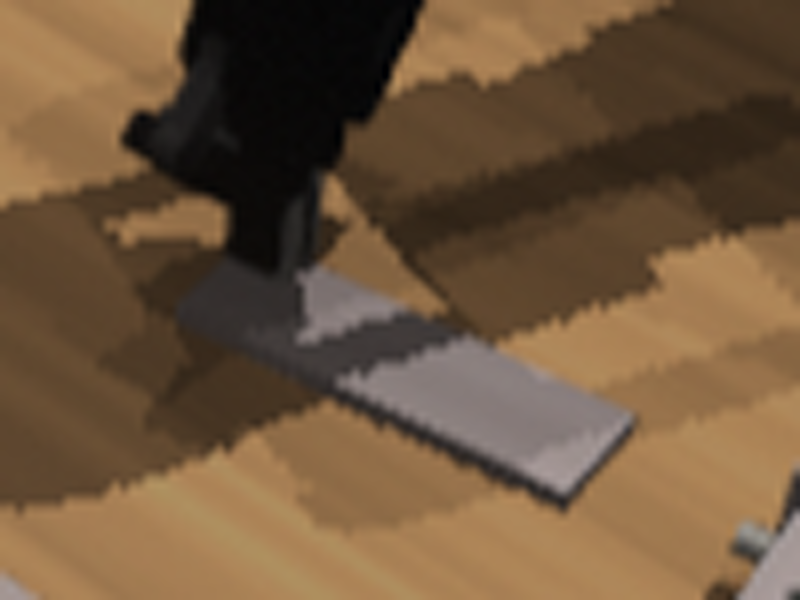

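The tips show at z ≈ 20–25 mm (crop px 290,272) while the reported TCP says −6. So the real fingers stand about 25 mm above the reported point. I'll find the bench by contact with the gripper open.

```bash
python3 -m pendant '[[0,0,0,0,0,0],[0,0,0,0,0,0],[0,0,0,0,0,0],[0,0,0,0,0,0]]' 0.25 80|tail -1; for i in 1; do python3 -m pendant '[[0,0,0.004,0,0,0],[0,0,0.008,0,0,0],[0,0,0.008,0,0,0]]'; done; python3 -m pendant '[[0,0,0.004,0,0,0],[0,0,0.004,0,0,0]]'|grep -E "pos|force"; python3 go.py bed -40 0 60 0
```

```text
finger_gap: 0.0534
time_s: 4.8
tcp_pos: [0.4454, -0.0906, -0.0149]
tcp_rot: [-0.001, 0.649, 0.761, -0.0]
ft_force: [-0.1, -0.0, -0.5]
finger_gap: 0.0532
tcp_pos: [0.4457, -0.0907, -0.0186]
ft_force: [0.6, 0.4, -0.2]
t 5.0 tcp [445.7 -90.7 -18.6] bed [-178.7  135.   -18.6] yawrel -3.24 F [ 0.6  0.4 -0.2] gap 53.0
shift mm [146.2 126.9 -78.7] turn [-0.001  -0.0005 -0.0566]
```

```bash
python3 -m pendant '[[0,0,0.004,0,0,0],[0,0,0.004,0,0,0]]'|grep -E "pos|force";python3 -m pendant '[[0,0,0.003,0,0,0],[0,0,0.003,0,0,0]]'|grep -E "pos|force"; python3 -m pendant '[[0,0,0.003,0,0,0],[0,0,0.003,0,0,0]]'|grep -E "pos|force"; python3 - <<'E'
from h import *
p,d=bot.grab_frame("scene");P=cloud("scene",d)
cv2.imwrite("pics/s3.png",cv2.resize(p[150:230,260:360],(800,600),interpolation=cv2.INTER_CUBIC))
E
```

```text
tcp_pos: [0.4457, -0.0907, -0.0225]
ft_force: [0.0, -0.2, 0.2]
tcp_pos: [0.4459, -0.0908, -0.0254]
ft_force: [0.4, -0.1, 0.4]
tcp_pos: [0.4461, -0.0909, -0.0283]
ft_force: [1.0, 0.3, -0.4]
```

View pics/s3.png

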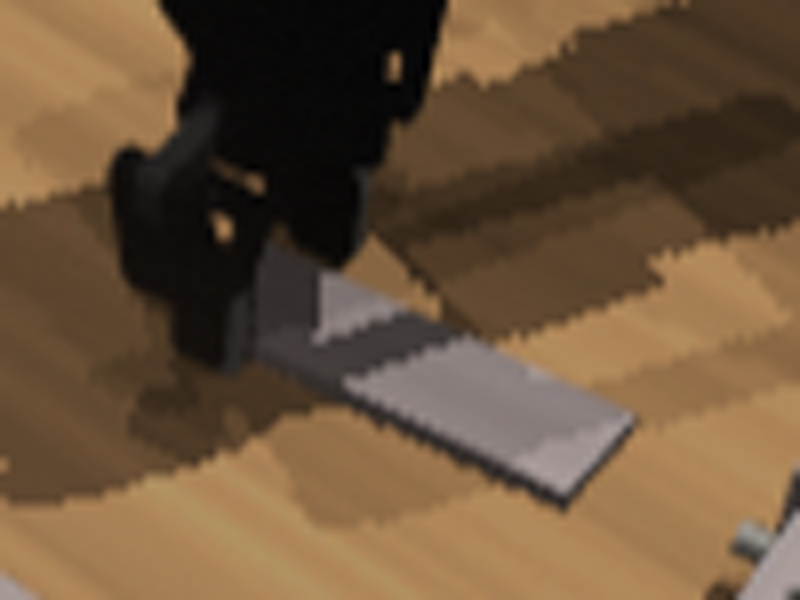

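The open fingers now straddle the packer, with the near tip at px (230,370) just above the bench. Closing.

```bash
python3 -m pendant '[[0,0,0,0,0,0],[0,0,0,0,0,0],[0,0,0,0,0,0],[0,0,0,0,0,0]]' -1 80;python3 go.py bed -60 0 60 0
```

```text
time_s: 6.05
tcp_pos: [0.4474, -0.0914, -0.0257]
tcp_rot: [0.001, 0.649, 0.761, 0.0]
ft_force: [-2.1, 1.4, 10.3]
finger_gap: 0.0372
t 6.05 tcp [447.4 -91.4 -25.7] bed [-179.7  133.6  -25.7] yawrel -3.23 F [-2.1  1.4 10.3] gap 37.2
shift mm [126.9 126.8 -85.7] turn [ 0.002   0.0016 -0.0564]
```

```bash
python3 -m pendant '[[0,0,-0.03,0,0,0],[0,0,-0.06,0,0,0],[0,0,-0.06,0,0,0],[0,0,-0.06,0,0,0]]'|grep -E "pos|gap|force"; python3 - <<'E'
from h import *
D=[]
for i in range(3):
    p,d=bot.grab_frame("top");D.append(d)
d=np.median(D,0);P=cloud("top",d);c=p.astype(int)
# scene view of packer: points z 40..80 bright
for n in("top","scene"):
    if n=="scene": p,d=bot.grab_frame("scene");P=cloud("scene",d);c=p.astype(int)
    m=(c.min(2)>70)&(c.max(2)-c.min(2)<45)&(P[...,2]>.045)&(P[...,2]<.09)&(abs(P[...,0]-.44)<.06)&(P[...,1]>-.13)&(P[...,1]<.06)
    Q=P[m]*1000;print(n,len(Q))
    if len(Q)>50:
        r=cv2.minAreaRect(Q[:,:2].astype(np.float32));print(r,np.linalg.lstsq(np.c_[Q-Q.mean(0)][:,:2],Q[:,2]-Q[:,2].mean(),rcond=None)[0],Q[:,2].mean(),Q.max(0),Q.min(0))
cv2.imwrite("pics/s4.png",cv2.resize(p[140:260,240:400],(800,600),interpolation=cv2.INTER_CUBIC))
E
python3 go.py bed -60 0 60 0
```

```text
tcp_pos: [0.4465, -0.091, 0.0325]
ft_force: [-0.3, 0.9, -0.9]
finger_gap: 0.0378
top 108
((431.0997619628906, -0.8958454132080078), (35.04058837890625, 48.87966537475586), 1.4424395561218262) [-0.01613097  0.0050562 ] 64.8889683594766 [448.35974191  23.88382867  67.38409516] [413.08057317 -25.7221295   61.9534406 ]
scene 464
((437.9366455078125, -30.800613403320312), (41.475830078125, 104.07525634765625), 7.951174259185791) [ 0.00233403 -0.00272032] 63.16051540276501 [459.92247911  23.09013627  65.55799219] [411.60514675 -84.93839454  60.44101584]
t 6.65 tcp [444.8 -90.5  30.4] bed [-178.2  135.8   30.4] yawrel -3.24 F [ 1.  -0.5 -1.1] gap 37.2
shift mm [125.8 128.8 -29.9] turn [-0.003  -0.0016 -0.0565]
```

View pics/s4.png

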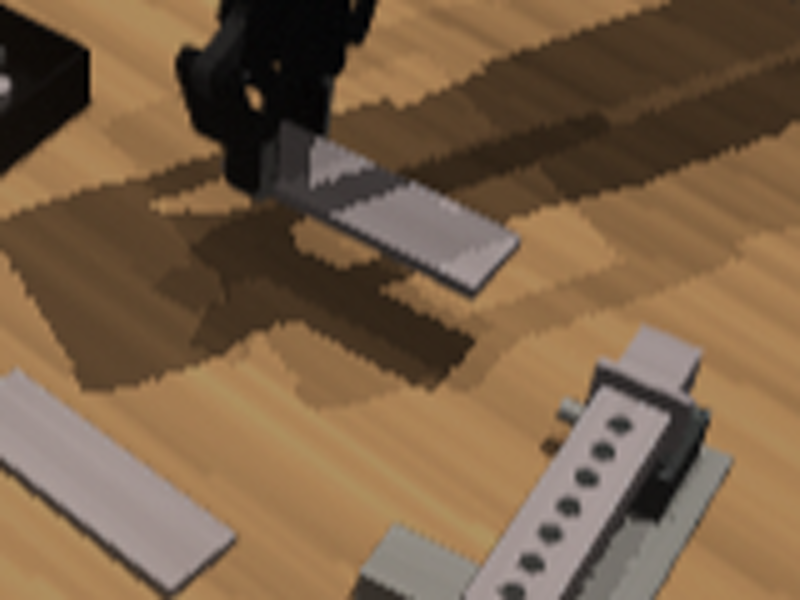

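Packer is held level, about 48 mm ahead of the tool. Now to the line-up position in front of the rail.

```bash
python3 go.py bed -165 0 10 0; python3 -m pendant '[[0.005,0.05,0,0,0,-0.0565],[0.008,0.1,0.01,0,0,-0.0565],[0.008,0.135,0.02,0,0,-0.0565],[0.008,0.135,0.02,0,0,-0.0565],[0.008,0.135,0.02,0,0,-0.0565]]'|grep -E "pos|gap|force"; python3 go.py bed -130 0 -1 0
```

```text
t 6.65 tcp [444.8 -90.5  30.4] bed [-178.2  135.8   30.4] yawrel -3.24 F [ 1.  -0.5 -1.1] gap 37.2
shift mm [ 20.9 134.9  20. ] turn [-0.003  -0.0016 -0.0565]
tcp_pos: [0.5769, -0.0612, 0.0096]
ft_force: [-0.2, 0.3, -1.0]
finger_gap: 0.0372
t 7.15 tcp [576.9 -61.2   9.6] bed [-177.9    0.5    9.6] yawrel 0.04 F [-0.2  0.3 -1. ] gap 37.2
shift mm [47.9  0.6 10.6] turn [-0.0048 -0.0018  0.0007]
```

```bash
python3 -m pendant '[[0.048,0.0005,0.0106,0,0,0],[0.048,0.0005,0.0106,0,0,0],[0.075,0.0005,0.0106,0,0,0],[0.095,0.0005,0.0106,0,0,0],[0.095,0.0005,0.0106,0,0,0]]'|grep -E "pos|gap|force"; cat > look.py <<'E'
from h import *
O=np.array([539.4,112.7,0]);B=R.from_euler('z',102.35,degrees=True)
D=[]
for i in range(3):
    p,d=bot.grab_frame("top");D.append(d)
d=np.median(D,0);P=B.inv().apply((cloud("top",d).reshape(-1,3)*1000-O)).reshape(384,512,3)
c=p.astype(int);g=(c.min(2)>60)&(c.max(2)-c.min(2)<50)
import sys
x0,x1,z0,z1=[float(v) for v in sys.argv[1:5]]
m=g&(P[...,0]>x0)&(P[...,0]<x1)&(P[...,2]>z0)&(P[...,2]<z1)&(abs(P[...,1])<40)
for a in np.arange(x0,x1,10):
    Q=P[m&(P[...,0]>=a)&(P[...,0]<a+10)]
    if len(Q)>4: print(a,len(Q),"y",Q[:,1].min().round(1),Q[:,1].max().round(1),"z",np.median(Q[:,2]).round(1))
Q=P[m]; print("x range",np.percentile(Q[:,0],[0,1,99,100]).round(1) if len(Q) else None)
if len(sys.argv)>5: cv2.imwrite(sys.argv[5],cv2.resize(p[130:250,100:260],(800,600),interpolation=cv2.INTER_CUBIC))
E
python3 look.py -120 84 22 42; python3 go.py bed -28 0 -1 0
```

```text
tcp_pos: [0.5565, 0.0328, 0.0017]
ft_force: [0.9, 0.3, 0.2]
finger_gap: 0.0374
-60.0 6 y 17.5 21.5 z 35.0
-50.0 21 y 11.7 21.4 z 35.6
-40.0 48 y 1.4 21.2 z 35.2
-30.0 78 y -14.5 21.1 z 35.0
-20.0 104 y -18.7 21.1 z 35.0
-10.0 107 y -19.3 20.7 z 34.8
0.0 15 y -16.9 19.3 z 35.2
x range [-53.7 -50.6   1.3   1.7]
t 7.8 tcp [557.9  30.4   1.8] bed [-84.4  -0.5   1.8] yawrel -0.02 F [ 0.7  0.5 -0.2] gap 37.4
shift mm [56.4 -0.5  2.8] turn [ 0.0002  0.001  -0.0003]
```

```bash
python3 -m pendant '[[0.025,0,0.002,0,0,0],[0.045,0,0.004,0,0,0],[0.05,0,0.006,0,0,0],[0.05,0,0.0075,0,0,0],[0.05,0,0.0075,0,0,0]]'|grep -E "pos|gap|force"; python3 -m pendant '[[0.003,0,0,0,0,0],[0.006,0,0,0,0,0],[0.009,0,0,0,0,0],[0.009,0,0,0,0,0]]'|grep -E "pos|gap|force";python3 look.py -48 84 18 42;python3 go.py bed -28 0 -1 0
```

```text
tcp_pos: [0.5481, 0.0794, -0.0057]
ft_force: [-1.2, 0.5, 1.5]
finger_gap: 0.0373
tcp_pos: [0.5474, 0.0852, -0.0056]
ft_force: [2.3, -9.2, -0.9]
finger_gap: 0.0376
-48.0 30 y 2.4 19.3 z 27.7
32.0 21 y -5.4 18.4 z 28.5
42.0 77 y -13.2 18.8 z 28.4
52.0 92 y -17.5 18.6 z 28.1
62.0 104 y -21.3 18.3 z 27.9
72.0 106 y -21.9 18.2 z 27.8
82.0 20 y -21.6 14.5 z 27.7
x range [-47.5 -45.7  83.5  84. ]
t 8.85 tcp [547.4  85.2  -5.6] bed [-28.6  -1.9  -5.6] yawrel -0.03 F [ 1.5 -9.4  0.3] gap 37.5
shift mm [ 0.5 -1.9 -4.7] turn [ 0.0016  0.0072 -0.0004]
```

The packer is against the stop (9 N) and flat, top at 28 mm. Release, back up, and go for the far packer.

```bash
python3 -m pendant '[[-0.001,0,0,0,0,0],[-0.001,0,0,0,0,0],[-0.001,0,0,0,0,0]]' 0.25|grep gap; python3 -m pendant '[[-0.001,0,-0.015,0,0,0],[-0.03,0,-0.06,0,0,0],[-0.07,0,-0.09,0,0,0],[-0.07,0,-0.09,0,0,0]]'|grep -E "pos|gap|force"; python3 look.py -48 84 18 42;  python3 go.py 600.6 -96.6 30 91.27
```

```text
finger_gap: 0.0534
tcp_pos: [0.5658, 0.016, 0.0914]
ft_force: [0.6, -0.1, 0.9]
finger_gap: 0.0534
-48.0 85 y -14.0 20.3 z 27.4
-38.0 103 y -19.4 20.3 z 28.2
-28.0 103 y -19.1 20.0 z 28.1
-18.0 103 y -20.1 20.0 z 28.0
-8.0 102 y -19.6 19.7 z 27.9
2.0 17 y -18.2 19.8 z 27.4
32.0 30 y -19.4 19.1 z 28.6
42.0 78 y -19.7 18.8 z 28.0
52.0 11 y 6.4 18.5 z 27.9
x range [-48.  -46.9  52.9  56.2]
t 9.7 tcp [560.9  19.8  84.5] bed [-95.3  -1.1  84.5] yawrel -0.04 F [ 0.1 -0.  -0.3] gap 53.2
shift mm [-122.2   14.    54.4] turn [ 0.0006 -0.0006  0.1927]
```

```bash
python3 -m pendant '[[-0.1222,0.014,0.0544,0,0,0.1927],[-0.1222,0.014,0.0544,0,0,0.1927],[-0.1222,0.014,0.0544,0,0,0.1927],[-0.1222,0.014,0.0544,0,0,0.1927],[-0.1222,0.014,0.0544,0,0,0.1927]]' |grep -E "pos|gap|force";python3 go.py 600.6 -96.6 -15 91.27
```

```text
tcp_pos: [0.5992, -0.0955, 0.0273]
ft_force: [0.3, -0.5, 0.7]
finger_gap: 0.0532
t 10.2 tcp [599.2 -95.5  27.3] bed [-216.2  -13.9   27.3] yawrel -11.05 F [ 0.3 -0.5  0.7] gap 53.2
shift mm [-1.2  1.5 42.3] turn [-0.0044 -0.0023  0.0006]
```

```bash
python3 -m pendant '[[-0.001,0.0015,0.03,0,0,0],[-0.001,0.0015,0.05,0,0,0],[-0.001,0.0015,0.054,0,0,0],[-0.001,0.0015,0.054,0,0,0]]' |grep -E "pos|gap|force"; python3 -m pendant '[[0,0,0,0,0,0],[0,0,0,0,0,0],[0,0,0,0,0,0],[0,0,0,0,0,0]]' -1 80|grep -E "pos|gap|force"; python3 -m pendant '[[0,0,-0.03,0,0,0],[0,0,-0.06,0,0,0],[0,0,-0.06,0,0,0],[0,0,-0.06,0,0,0]]' |grep -E "pos|gap|force"; python3 go.py bed -165 -1 35 0
```

```text
tcp_pos: [0.6015, -0.0959, -0.0249]
ft_force: [-0.8, 0.5, -0.4]
finger_gap: 0.0536
tcp_pos: [0.6037, -0.0975, -0.0222]
ft_force: [-1.1, 2.8, 6.7]
finger_gap: 0.0365
tcp_pos: [0.6028, -0.0982, 0.0363]
ft_force: [0.1, -0.0, -1.9]
finger_gap: 0.0366
t 11.4 tcp [602.8 -98.2  36.3] bed [-219.5  -16.8   36.3] yawrel -11.06 F [ 0.1 -0.  -1.9] gap 36.6
shift mm [ 50.5 -26.    1.2] turn [ 0.0019  0.0011 -0.193 ]
```

```bash
python3 -m pendant '[[0.03,-0.015,0.001,0,0,-0.1],[0.05,-0.026,0.001,0,0,-0.193],[0.05,-0.026,0.001,0,0,-0.193],[0.05,-0.026,0.001,0,0,-0.193]]' |grep -E "pos|gap|force"; python3 go.py bed -120 -0.5 20 0; python3 look.py -150 0 40 85
```

```text
tcp_pos: [0.5741, -0.0482, 0.0328]
ft_force: [-1.6, -0.3, -0.4]
finger_gap: 0.0365
t 11.8 tcp [574.1 -48.2  32.8] bed [-164.6    0.6   32.8] yawrel -0.0 F [-1.6 -0.3 -0.4] gap 36.5
shift mm [44.6  1.1 12.8] turn [-0.0026 -0.0003 -0.    ]
-150.0 17 y 15.1 21.9 z 62.9
-140.0 42 y 3.4 22.0 z 63.3
-130.0 82 y -16.4 22.3 z 63.0
-120.0 111 y -17.6 21.8 z 62.8
-110.0 113 y -17.6 22.0 z 63.0
-100.0 113 y -17.7 22.2 z 63.1
-90.0 110 y -17.8 22.3 z 62.7
-80.0 98 y -16.8 21.9 z 62.7
-70.0 41 y 0.5 22.0 z 62.5
x range [-149.6 -144.4  -62.9  -59.1]
```

```bash
python3 -m pendant '[[0.025,0.002,0.015,0,0,0],[0.045,0.002,0.0215,0,0,0],[0.048,0.002,0.0215,0,0,0],[0.048,0.002,0.0215,0,0,0]]' |grep -E "pos|gap|force"; python3 go.py bed -50 -0.5 9 0; python3 look.py -110 0 32 60
```

```text
tcp_pos: [0.5671, -0.0015, 0.0129]
ft_force: [-0.8, 0.5, -0.4]
finger_gap: 0.0368
t 12.35 tcp [567.1  -1.5  12.9] bed [-117.4   -2.6   12.9] yawrel 0.03 F [-0.8  0.5 -0.4] gap 36.8
shift mm [67.5 -2.1  3.9] turn [-0.0001  0.0007  0.0005]
-90.0 27 y 6.5 19.2 z 43.4
-80.0 56 y -5.1 19.4 z 43.3
-70.0 96 y -19.3 19.2 z 43.0
-60.0 107 y -20.3 19.2 z 43.0
-50.0 108 y -20.3 19.2 z 43.0
-40.0 106 y -21.2 19.3 z 42.9
-30.0 108 y -20.1 19.3 z 42.8
-20.0 96 y -20.5 19.3 z 42.9
-10.0 31 y -7.8 19.2 z 42.6
x range [-92.8 -87.4  -6.5  -4.8]
```

```bash
python3 -m pendant '[[0,0,0.005,0,0,0],[0.03,0,0.005,0,0,0],[0.06,0,0.005,0,0,0],[0.08,0,0.0065,0,0,0],[0.08,0,0.0075,0,0,0]]' |grep -E "pos|gap|force"; python3 -m pendant '[[0.004,0,0,0,0,0],[0.008,0,0,0,0,0],[0.012,0,0,0,0,0],[0.012,0,0,0,0,0]]'|grep -E "pos|gap|force"; python3 look.py -60 84 30 50;python3 go.py bed -28 0 -1 0
```

```text
tcp_pos: [0.5493, 0.0795, 0.0058]
ft_force: [-1.5, 2.8, 3.0]
finger_gap: 0.0365
tcp_pos: [0.5481, 0.0859, 0.0058]
ft_force: [1.4, -6.5, 1.4]
finger_gap: 0.0364
-50.0 20 y -0.0 19.0 z 35.9
-40.0 11 y 5.1 17.1 z 36.2
30.0 16 y -3.7 18.1 z 36.2
40.0 82 y -14.2 19.2 z 36.1
50.0 100 y -19.7 19.4 z 36.1
60.0 107 y -20.5 19.5 z 36.1
70.0 105 y -20.2 19.2 z 36.2
80.0 44 y -20.3 19.4 z 36.0
x range [-43.8 -42.8  83.6  83.9]
t 13.55 tcp [548.1  85.9   5.8] bed [-28.1  -2.8   5.8] yawrel -0.06 F [ 0.9 -5.4 -0.2] gap 36.6
shift mm [ 0.1 -2.8  6.8] turn [ 0.0007  0.0047 -0.0011]
```

Second packer is home on the first and flat (top 36.1 mm). Release and go to the wedge.

```bash
python3 -m pendant '[[-0.001,0,0,0,0,0],[-0.001,0,0,0,0,0],[-0.001,0,0,0,0,0]]' 0.25|grep gap; python3 -m pendant '[[-0.001,0,-0.015,0,0,0],[-0.04,0,-0.05,0,0,0],[-0.09,0,-0.06,0,0,0],[-0.12,0,-0.06,0,0,0]]' 0.4|grep -E "pos|gap|force"; python3 look.py -60 84 24 42 pics/t5.png;  python3 go.py 535.9 -382.9 60 93.37
```

```text
finger_gap: 0.0536
tcp_pos: [0.5759, -0.0317, 0.0704]
ft_force: [0.4, 0.4, -0.2]
finger_gap: 0.0599
-50.0 69 y -20.6 20.6 z 35.7
-40.0 73 y -13.2 20.3 z 36.2
-30.0 19 y 9.4 20.2 z 35.8
30.0 26 y -19.9 16.3 z 36.3
40.0 105 y -19.9 19.5 z 36.1
50.0 103 y -19.8 19.6 z 35.9
60.0 106 y -19.9 19.4 z 36.1
70.0 107 y -19.9 19.4 z 36.0
80.0 41 y -20.2 19.4 z 36.0
x range [-45.2 -44.5  83.4  84. ]
t 14.4 tcp [573.9 -31.2  67.1] bed [-147.9   -2.9   67.1] yawrel -0.17 F [ 0.2  0.3 -0.6] gap 59.8
shift mm [-335.8 -111.3    7.1] turn [0.0021 0.0005 0.1537]
```

View pics/t5.png

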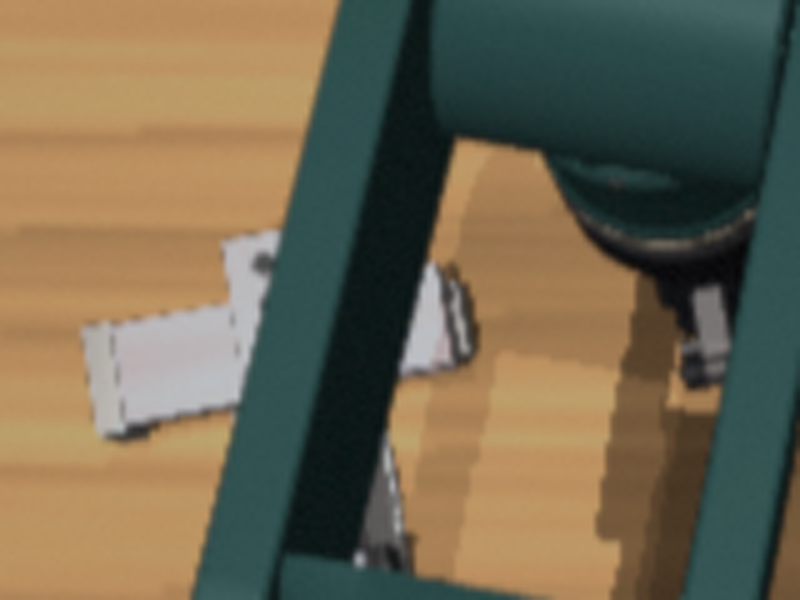

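Both packers sit square, nose at the stop (px 115,380) and tails at (440–460,315). On to the wedge.

```bash
python3 -m pendant '[[-0.3358,-0.1113,0.0071,0,0,0.1537],[-0.3358,-0.1113,0.0071,0,0,0.1537],[-0.3358,-0.1113,0.0071,0,0,0.1537],[-0.3358,-0.1113,0.0071,0,0,0.1537],[-0.3358,-0.1113,0.0071,0,0,0.1537]]' |grep -E "pos|force"; python3 -m pendant '[[-0.09,-0.03,0,0,0,0],[-0.09,-0.03,0,0,0,0],[-0.09,-0.03,0,0,0,0]]' |grep -E "pos|force";python3 go.py 535.9 -382.9 20 93.37
```

```text
tcp_pos: [0.547, -0.278, 0.061]
ft_force: [0.3, -0.3, 0.8]
tcp_pos: [0.5211, -0.374, 0.0607]
ft_force: [-0.2, 0.6, 0.6]
t 15.2 tcp [ 521.1 -374.    60.7] bed [-471.6  122.    60.7] yawrel -9.09 F [-0.2  0.6  0.6] gap 60.3
shift mm [-9.6 14.3 40.7] turn [-0.0006  0.0021 -0.002 ]
```

```bash
python3 -m pendant '[[-0.0096,0.0143,0,0,0,-0.002],[-0.0096,0.0143,0.02,0,0,-0.002],[-0.0096,0.0143,0.0407,0,0,-0.002],[-0.0096,0.0143,0.0407,0,0,-0.002]]' |grep -E "pos|force"; python3 go.py 535.9 -382.9 -14 93.37; python3 - <<'E'
from h import *
p,d=bot.grab_frame("scene");cv2.imwrite("pics/s6.png",cv2.resize(p[100:212,130:280],(800,600),interpolation=cv2.INTER_CUBIC))
E
```

```text
tcp_pos: [0.5362, -0.3744, 0.016]
ft_force: [-0.5, 0.2, -1.2]
t 15.6 tcp [ 536.2 -374.4   16. ] bed [-475.2  107.3   16. ] yawrel -8.57 F [-0.5  0.2 -1.2] gap 59.8
shift mm [-8.6 -0.7 30. ] turn [-0.0054 -0.0063  0.0072]
```

View pics/s6.png

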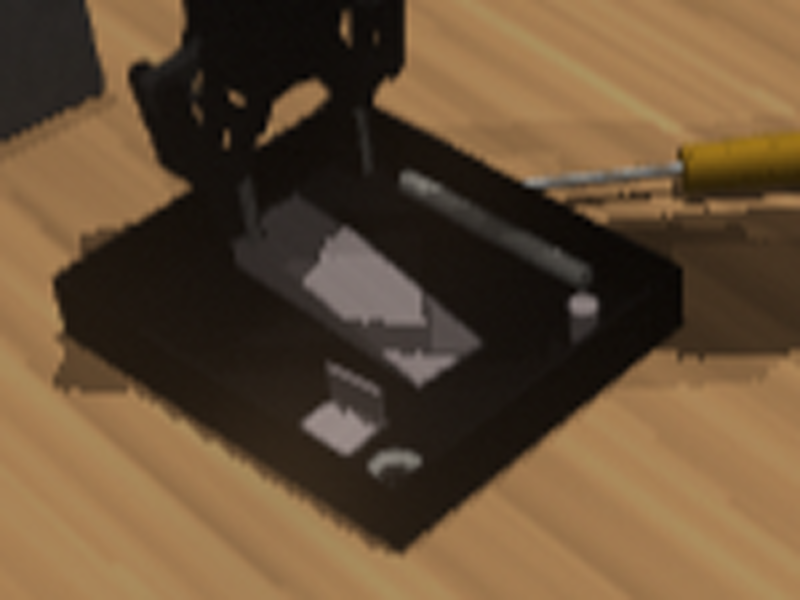

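The fingers straddle the thick end (px 250,230 and 365,170), clear of the rod. Descending.

```bash
python3 -m pendant '[[-0.008,-0.0007,0.005,0,0,0],[-0.008,-0.0007,0.02,0,0,0],[-0.008,-0.0007,0.03,0,0,0],[-0.008,-0.0007,0.03,0,0,0]]' |grep -E "pos|force";  python3 -m pendant '[[0,0,0,0,0,0],[0,0,0,0,0,0],[0,0,0,0,0,0],[0,0,0,0,0,0]]' -1 90|grep -E "pos|gap|force"; python3 go.py 535.9 -382.9 50 93.37
```

```text
tcp_pos: [0.5358, -0.3851, -0.013]
ft_force: [-0.2, 0.1, 0.8]
tcp_pos: [0.5377, -0.3867, -0.0096]
ft_force: [0.3, 0.8, 0.9]
finger_gap: 0.0371
t 16.45 tcp [ 537.7 -386.7   -9.6] bed [-487.5  108.5   -9.6] yawrel -8.68 F [0.3 0.8 0.9] gap 37.1
shift mm [  3.8  -1.5 -59.6] turn [0.0009 0.001  0.0053]
```

```bash
python3 -m pendant '[[0,0,-0.03,0,0,0],[0,0,-0.06,0,0,0],[0,0,-0.065,0,0,0],[0,0,-0.065,0,0,0]]' |grep -E "pos|gap|force"; python3 go.py bed -185 -2 50 0
```

```text
tcp_pos: [0.5381, -0.3871, 0.0563]
ft_force: [0.2, 0.7, -2.1]
finger_gap: 0.0373
t 16.85 tcp [ 538.1 -387.1   56.3] bed [-487.9  108.1   56.3] yawrel -8.68 F [ 0.2  0.7 -2.1] gap 37.3
shift mm [316.1  63.2   5.7] turn [ 0.0022  0.0026 -0.1514]
```

```bash
python3 -m pendant '[[0.316,0.063,0.004,0,0,-0.1514],[0.316,0.063,0.004,0,0,-0.1514],[0.316,0.063,0.004,0,0,-0.1514],[0.316,0.063,0.004,0,0,-0.1514],[0.316,0.063,0.004,0,0,-0.1514]]' |grep -E "pos|gap|force"; python3 -m pendant '[[0,0,0,0,0,0]]' >/dev/null; python3 go.py bed -185 -2 50 0
```

```text
tcp_pos: [0.5687, -0.1362, 0.0489]
ft_force: [0.5, -0.3, -1.1]
finger_gap: 0.0369
t 17.45 tcp [ 569.2 -131.5   48.8] bed [-244.9   23.2   48.8] yawrel 0.42 F [ 0.  -0.5 -1.7] gap 37.2
shift mm [59.7 25.6 -0.9] turn [-0.0033 -0.0057  0.0073]
```

```bash
python3 -m pendant '[[0.04,0.018,0.002,-0.002,-0.003,0.007],[0.06,0.0255,0.002,-0.002,-0.003,0.007],[0.06,0.0255,0.002,-0.002,-0.003,0.007],[0.06,0.0255,0.002,-0.002,-0.003,0.007]]' |grep -E "pos|gap|force"; python3 go.py bed -140 -2 27 0; python3 look.py -200 0 40 110
```

```text
tcp_pos: [0.5814, -0.0747, 0.0479]
ft_force: [1.0, -0.1, -1.7]
finger_gap: 0.037
t 17.85 tcp [581.4 -74.7  47.9] bed [-192.1   -0.9   47.9] yawrel -0.36 F [ 1.  -0.1 -1.7] gap 37.0
shift mm [52.2  0.8 20.7] turn [-0.0011  0.0027 -0.0063]
-180.0 19 y 12.2 20.7 z 81.1
-170.0 53 y 0.2 20.3 z 81.0
-160.0 93 y -19.7 20.1 z 79.3
-150.0 116 y -20.0 19.9 z 77.5
-140.0 118 y -20.1 19.8 z 75.5
-130.0 115 y -20.2 19.6 z 73.3
-120.0 113 y -20.4 19.3 z 71.4
-110.0 76 y -15.2 19.3 z 69.4
-100.0 24 y 4.1 18.9 z 68.0
x range [-177.3 -173.5  -96.5  -93.1]
```

```bash
python3 -m pendant '[[0.03,0,0.008,0,0.002,-0.006],[0.055,0,0.018,0,0.002,-0.006],[0.06,0,0.02,0,0.002,-0.006],[0.06,0,0.02,0,0.002,-0.006]]' |grep -E "pos|gap|force"; python3 go.py bed -140 -2 27 0; python3 look.py -140 0 38 100
```

```text
tcp_pos: [0.5696, -0.0163, 0.0289]
ft_force: [-0.4, -0.8, -0.7]
finger_gap: 0.0371
t 18.4 tcp [569.6 -16.3  28.9] bed [-132.5   -1.9   28.9] yawrel -0.04 F [-0.4 -0.8 -0.7] gap 37.1
shift mm [-7.5  0.1  1.9] turn [ 0.0007  0.0013 -0.0008]
-110.0 18 y 9.0 19.2 z 62.8
-100.0 45 y -1.2 19.0 z 60.8
-90.0 90 y -19.0 19.3 z 58.7
-80.0 111 y -21.3 18.7 z 56.7
-70.0 109 y -21.1 18.6 z 54.5
-60.0 108 y -21.7 18.4 z 52.9
-50.0 105 y -21.9 18.3 z 50.6
-40.0 106 y -21.4 18.1 z 48.5
-30.0 61 y -12.7 18.3 z 46.8
x range [-110.  -104.   -22.2  -15.9]
```

```bash
python3 -m pendant '[[0,-0.001,0.003,0,0,0],[0,-0.001,0.005,0,0,0],[0,-0.001,0.005,0,0,0]]' |grep -E "pos|gap|force"; python3 -m pendant '[[0,0,0.0015,0,0,0],[0,0,0.0015,0,0,0]]' |grep -E "pos|gap|force"; python3 go.py bed -140 -2 27 0; python3 look.py -140 0 36 100
```

```text
tcp_pos: [0.5689, -0.0165, 0.0241]
ft_force: [0.1, 0.5, -1.8]
finger_gap: 0.0371
tcp_pos: [0.5691, -0.0162, 0.0228]
ft_force: [0.2, -0.2, -1.0]
finger_gap: 0.0372
t 19.05 tcp [569.1 -16.2  22.8] bed [-132.2   -1.4   22.8] yawrel -0.07 F [ 0.2 -0.2 -1. ] gap 37.2
shift mm [-7.8  0.6 -4.2] turn [ 0.0017  0.001  -0.0012]
-110.0 15 y 12.1 20.1 z 56.0
-100.0 42 y 1.9 20.1 z 54.4
-90.0 83 y -18.0 19.9 z 52.0
-80.0 110 y -19.5 19.8 z 50.4
-70.0 109 y -20.0 19.5 z 48.3
-60.0 103 y -20.2 19.5 z 46.2
-50.0 105 y -20.0 19.4 z 44.3
-40.0 104 y -20.2 19.3 z 42.5
-30.0 61 y -12.2 19.1 z 40.5
x range [-111.1 -103.8  -21.1  -14.7]
```

```bash
python3 -m pendant '[[0.012,0,0.0005,0,0,0],[0.024,0,0.0005,0,0,0],[0.034,0,0.0005,0,0,0],[0.034,0,0.0005,0,0,0]]' |grep -E "pos|gap|force"; python3 -m pendant '[[0.004,0,0,0,0,0],[0.008,0,0,0,0,0],[0.008,0,0,0,0,0]]' |grep -E "pos|force"; python3 -m pendant '[[0.003,0,0,0,0,0],[0.006,0,0,0,0,0],[0.006,0,0,0,0,0]]' |grep -E "pos|force"; python3 look.py -90 0 36 100;python3 go.py bed -140 -2 27 0
```

```text
tcp_pos: [0.5614, 0.0191, 0.0225]
ft_force: [0.3, -0.1, -0.7]
finger_gap: 0.037
tcp_pos: [0.5601, 0.0254, 0.0225]
ft_force: [-1.0, -0.8, -0.5]
tcp_pos: [0.5593, 0.0299, 0.0227]
ft_force: [0.1, -3.3, -0.8]
-60.0 9 y 16.2 19.8 z 55.2
-50.0 33 y 7.9 19.9 z 53.4
-40.0 56 y -4.1 19.6 z 51.5
-30.0 90 y -18.3 19.4 z 49.6
-20.0 108 y -20.4 19.4 z 47.7
-10.0 105 y -20.6 19.2 z 45.8
x range [-57.1 -53.1  -0.4  -0.1]
t 20.35 tcp [559.3  29.9  22.6] bed [-85.1  -1.7  22.6] yawrel -0.08 F [ 0.4 -3.8 -1.5] gap 37.2
shift mm [-54.9   0.4  -4.2] turn [ 0.0023  0.0025 -0.0015]
```

First contact with the rail (3.5 N) where predicted; about 15 mm to go until tight.

```bash
for k in 1; do python3 -m pendant '[[0.003,0,0,0,0,0],[0.006,0,0,0,0,0],[0.006,0,0,0,0,0]]' |grep -E "pos|force"; done; python3 -m pendant '[[0.003,0,0,0,0,0],[0.005,0,0,0,0,0],[0.005,0,0,0,0,0]]' |grep -E "pos|force"; python3 go.py bed -70 -1 22 0; python3 look.py -90 28 36 100
```

```text
tcp_pos: [0.5578, 0.0367, 0.0225]
ft_force: [0.7, -4.5, -0.2]
tcp_pos: [0.5565, 0.0418, 0.0224]
ft_force: [0.8, -3.8, -1.0]
t 20.95 tcp [556.5  41.8  22.4] bed [-72.9  -1.6  22.4] yawrel -0.04 F [ 0.8 -3.8 -1. ] gap 37.1
shift mm [ 2.9 -0.6  0.4] turn [ 0.002   0.0009 -0.0008]
-50.0 5 y 17.8 20.1 z 53.4
-40.0 25 y 11.8 20.1 z 53.2
-30.0 46 y -0.5 19.9 z 52.2
-20.0 75 y -12.4 19.6 z 50.2
-10.0 99 y -19.8 19.4 z 48.1
0.0 202 y -24.3 39.8 z 70.4
10.0 187 y -26.8 39.6 z 70.9
20.0 153 y -28.0 39.7 z 70.8
x range [-43.3 -38.1  27.6  27.9]
```

```bash
for k in 1; do python3 -m pendant '[[0.002,0,0,0,0,0],[0.002,0,0,0,0,0]]' |grep -E "pos|force"; done; python3 -m pendant '[[0.002,0,0,0,0,0],[0.002,0,0,0,0,0]]' |grep -E "pos|force"; python3 -m pendant '[[0.002,0,0,0,0,0],[0.002,0,0,0,0,0]]' |grep -E "pos|force";python3 go.py bed -70 -1 22 0
```

```text
tcp_pos: [0.5561, 0.0436, 0.0224]
ft_force: [1.5, -4.2, -0.1]
tcp_pos: [0.556, 0.044, 0.0224]
ft_force: [1.5, -9.1, -1.3]
tcp_pos: [0.556, 0.0441, 0.0226]
ft_force: [2.2, -12.6, -2.2]
t 21.7 tcp [556.   44.1  22.6] bed [-70.6  -1.6  22.6] yawrel -0.08 F [  2.2 -12.6  -2.2] gap 37.2
shift mm [ 0.6 -0.6  0.5] turn [ 0.002   0.0077 -0.0013]
```

```bash
python3 -m pendant '[[0.002,0,0,0,0,0],[0.004,0,0,0,0,0],[0.004,0,0,0,0,0]]' |grep -E "pos|force"; python3 -m pendant '[[0.002,0,0,0,0,0],[0.002,0,0,0,0,0],[0.002,0,0,0,0,0],[0.002,0,0,0,0,0],[0.002,0,0,0,0,0]]' |grep -E "pos|force|gap"; python3 go.py bed -70 -1 22 0; python3 look.py -90 84 32 100 pics/t7.png; python3 - <<'E'
from h import *
p,d=bot.grab_frame("scene");cv2.imwrite("pics/s7.png",cv2.resize(p[160:300,270:456],(800,600),interpolation=cv2.INTER_CUBIC))
E
```

```text
tcp_pos: [0.556, 0.0441, 0.0228]
ft_force: [4.4, -21.0, -2.8]
tcp_pos: [0.556, 0.0442, 0.0228]
ft_force: [3.9, -25.3, -3.5]
finger_gap: 0.0373
t 22.5 tcp [556.   44.2  22.8] bed [-70.5  -1.6  22.8] yawrel -0.15 F [  3.9 -25.3  -3.5] gap 37.3
shift mm [ 0.5 -0.6  0.8] turn [ 0.0021  0.0179 -0.0027]
-90.0 15 y 5.5 20.7 z 56.5
-40.0 6 y 14.3 19.8 z 54.6
-30.0 32 y 8.0 20.1 z 52.6
-20.0 55 y -2.6 19.9 z 50.2
-10.0 76 y -10.0 19.5 z 48.6
0.0 184 y -18.4 39.9 z 70.9
10.0 178 y -22.1 39.8 z 71.4
20.0 183 y -24.9 40.0 z 71.3
30.0 36 y -19.7 29.3 z 40.3
40.0 95 y -19.8 19.1 z 36.3
50.0 102 y -19.5 19.3 z 35.9
60.0 58 y -12.2 19.3 z 35.9
x range [-87.5 -85.   67.1  71.4]
```

View pics/s7.png

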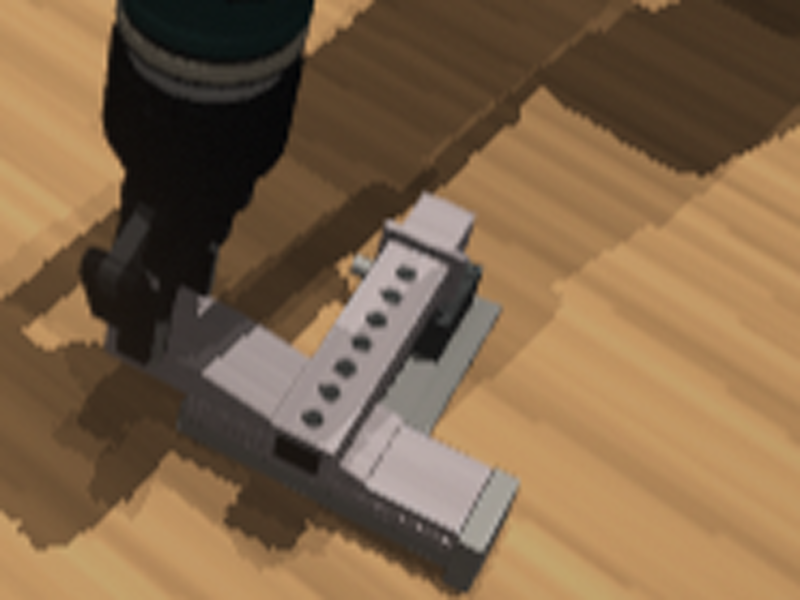

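The wedge lies level under the rail (px 290,400), its slope measuring 0.20 as it should. The rail is up about 3 mm, the gripper is well clear of it (px 150,320), and the push is steady at 25 N. Handing in.

```bash
python3 -c "
from workcell import bot
print(bot.hand_in())"; python3 go.py bed -70 -1 22 0
```

```text
the job is handed in; nothing more can be done
None
the job is handed in; nothing more can be done
```

I slid both packers home against the end stop, one on the other. I then took the wedge from the bin and pushed it in, thin end first, until the rail was tight. I handed in at about 22.6 s of robot time, still gripping and pushing; no verdict is reported.

**Last checks before hand-in:**
- **Rail:** its top rose from 68.1 to about 71.3 mm, so it is lifted about 3 mm. The advance stopped dead while the push rose from 4 to a steady 25 N. I could not measure the wedge's force on the rail itself.
- **Wedge:** its slope measured 0.20 as it should, so it lies level, about 1–2 mm off the centre line. It was still gripped (reading 37.3 mm), and the tool yaw was within 0.2° of square.
- **Packers:** the stack is flat, top at about 36 mm. I felt 6–9 N at the stop when placing each packer.
- **Gripper:** about 60 mm clear of the rail's entry edge, with no sign of contact in the picture.

**What disagreed:**
- **Tool height:** the reported TCP height was about 22–26 mm below the real fingertips. The first two closes on the first packer therefore came together above it without disturbing it, and I found the right height by camera and contact.
- **Finger opening:** it read about 37 mm on the 40 mm wide parts.
- **Tool tilt:** the final push tilted the tool by about 0.018 rad, which did not show in the wedge's measured slope.

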